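# Lock the boom with the quick-release pin

### The job

Lock the boom of the inclined stand with the quick-release pin that stands in the wooden holder: squeeze the button on the pin's head and keep it in while you pass the pin down through the sleeve and boom, whose holes are in line, until its collar is home on the sleeve. Then let go, so that the button springs out and the pin is locked in place. Do not push the boom out of its place or knock the compass, bar magnet or tape roll about.

Things in the scene. Friction and masses are not known exactly. Their poses are not given: they have to be found in the camera images.
- pin_grip (a point): Centre of the pin's head, where to grasp it; z runs from tip to head, y to the button side. Head: dark block, 30 mm wide in x, reaching 22 mm above and below. Plain back at y = -20 mm; opposite it the button, a lighter plate 22 mm wide, 30 mm tall, at y = +25 mm, going in 5 mm: squeezed fully, back to button is 40 mm and this point is midway between the fingers.
- pin_collar (a point): Centre of the underside of the pin's steel collar (44 mm across, 6 mm thick), 28 mm below pin_grip, same axes. Below it the steel shank, 16 mm diameter, 58 mm long. Two lugs in +y and -y stand 4.5 mm out of the shank 38 to 45 mm below the collar; they move in and out with the button. With the lugs out the pin does not pass the stand's holes. Pin: loose, about 0.2 kg.
- pin_tip (a point): Tip of the pin, on its axis, 58 mm below the collar's underside; same axes as pin_grip. The last 8 mm taper to 8 mm diameter. The pin stands upright in the holder at the start.
- thumb_button (a joint): Travel of the pin's button in m: 0 = out (lugs out, locked), 0.005 = fully in (lugs in). A spring pushes it out, with 3 N when out and 8 N when fully in.
- hole (a point): Centre of the upper hole's mouth on the fixed stand's aluminium sleeve. z points out along the hole's axis, 30 degrees from vertical, leaning to the robot's left; x up the slope, y level. Sleeve: 100 mm (x) by 72 mm, 34 mm thick, 20 mm holes in both its 8 mm walls, 22 mm hole in the boom between; free space below. Mouth 100 mm above the cart top. The pin may be turned anyhow about its axis.
- boom (a joint): How far the boom (flat steel bar with an end plate, in the sleeve) is slid up out of the sleeve, in m. 0 = at its stop, holes in line, as at the start; a weak spring and its weight keep it there.
- holder: Wooden block, 64 x 64 mm and 66 mm tall, fixed, origin at the centre of its underside. The pin stands in its wide 34 mm hole (lugs do not catch), collar on the top face.
- compass: Loose brass pocket compass, 46 mm across, 14 mm tall, lying on the cart; a bystander.
- magnet: Loose bar magnet, 22 x 80 x 8 mm, lying on the cart; a bystander.
- tape_roll: Loose wide grey roll of tape, 106 mm across, 48 mm tall, lying on the cart; a bystander.
Things that resemble listed ones, but are neither listed nor needed, are in the scene too. What is shaped like the part that bears pin_grip but green is not meant.

How it is judged:
On the way:
1. the pin's tip is passed into the holes with the button held in (value of joint thumb_button above 0.003 m and z of pin_tip in the frame of hole between -0.065 and -0.005 m and x of pin_tip in the frame of hole between -0.009 and 0.009 m and y of pin_tip in the frame of hole between -0.009 and 0.009 m), for 0.2 s.
At the end, for the whole second after the job is handed in: The pin is through sleeve and boom, the centre of its collar's underside within 7 mm of the hole's mouth and its axis within 10 degrees of the hole's; its button is out (less than 1.2 mm in), so that the lugs lock it; the boom is within 6 mm of its stop; the pin is at rest and released (distance between pin_collar and hole below 0.007 m and angle between the z axis of pin_collar and the z axis of hole, either way round below 0.17 rad and z of pin_tip in the frame of hole below -0.05 m and value of joint thumb_button below 0.0012 m and value of joint boom below 0.006 m and linear speed of pin below 0.02 m/s); the robot touches nothing.
It fails at once if the boom is pushed more than 25 mm out of its place (value of joint boom above 0.025 m).
It fails at once if the compass, bar magnet or tape roll is knocked more than 30 mm (distance of any of compass, magnet, tape_roll from where it was at the start of the episode above 0.03 m).
It also fails if it takes over 51 s, if anything falls off the work surface, if the arm or the gripper's body presses on something with over 40 N, if the wrist force passes 120 N, or if a joint passes its speed limit or range.

### The arm

A 6-joint arm with a two-finger parallel gripper is mounted at the origin on a cart in front of the work surface, level with it; the furniture and walls round the work are solid. World frame = base frame: x ahead of the robot, y to its left, z up, the work surface at z = 0. Lengths are in m, angles in rad, forces in N, time in s.
With the tool pointing down it reaches from about 0.25 to 0.725 m from the base axis. Payload 4 kg.
Tool frame: the origin (TCP) lies on the centre line of the jaws, within the pads' length; the fingertips stand 22 mm ahead of it and the grasp point (between the pads) lies 3 mm ahead of it; z points along the fingers, y is the line along which they close (so a half turn about z gives the same grasp; the last joint's range is limited). The gripper opens to 85 mm and grips with 20 to 120 N. Pads are 22 mm wide; open, the fingers measure 114 mm over their backs; the gripper's body (76 mm by 85 mm) begins 54 mm behind the grasp point. The pads swing forward as they close: fully open they stand 13 mm farther back than shut.
Start: joints at [-1.207, 0.241, 0.005, 1.335, 0, 1.571], TCP at [0.178, -0.467, 0.253] pointing down, gripper open.
Joint ranges: [-2.72, 2.72], [-1.05, 1.87], [-1.09, 1.28], [-1.99, 2.15], [-1.42, 1.44], [-3.14, 3.14]. Speed limits (rad/s): [2.79, 2.79, 3.14, 3.14, 3.14, 3.14].

### API

Orientations are given as a unit quaternion [x, y, z, w].
In Python, from workcell import bot gives the robot as it stands.
- The arm moves only by the shell command python3 -m inch 'ROWS'. ROWS is JSON, one flat list of numbers, 7 for each row, row after row: the shift along the world's x, y, z in mm, then the turn, a rotation vector about the world's x, y, z in rad, then the opening in per cent of the stroke, from 0 (shut) to 100 (fully open). A call has 1 to 8 rows; each row is the pose to reach, as a shift and turn from the pose commanded when the call began; what a row does not reach only later rows make up. A row lasts 1/12 s, in which the tool goes at most 41.7 mm and 7.16 degrees, less where a joint would pass 70% of its speed; a pose out of reach is approached as far as the arm can. A call with a gripper value outside its range is refused whole. The fingers move at their own pace and stop on an object; the grip force is fixed at half the most. Time passes only in rows, so rows that repeat a pose let the fingers close. It gives the time, the measured TCP pose, the force, the opening and the grip force at its end, in the units of the state.
- bot.get_obs(): the state, without advancing time (a new reading comes with each control period).
- bot.camera(name): name is "scene" or "top"; returns the picture (420x560x3 uint8, blue, green, red); there is no depth.
- bot.camera_info(name): a dict with "intrinsics" (3x3 intrinsics, pixels), "camera_from_world" (4x4, takes a point from world to camera coordinates). Camera axes: x right, y down, z forward; pixel columns grow to the right and rows downward; lengths in m; the calibration is good to about 2 mm. A picture is of the moment at which its call begins. camera_info takes no time and is no camera call.
- bot.job_done(): hands the job in; it is judged then, once.
Trained networks look in the newest picture that a camera, given by its name, has taken for a name from the list of things; names that differ only in an ending like _2 or _b are one class to them, and where a whole thing is asked for, a point or a joint stands for the part that bears it (a point fixed in the world has none). Each returns a list of dicts, best first, with "confidence" (0 to 1); they miss things now and then, are a little off and sometimes report something else, mostly with a low value. They report only what shows in the picture. A call takes as long as a camera call. They do not tell look-alikes from the thing itself.
- bot.silhouettes(camera, target): "mask" (420x560 bool, what is visible of it) and "uv" ([column, row] in pixels, amid what is visible of it).
- bot.spot_point(camera, target): "uv" ([column, row] in pixels: a listed point, or the origin of a listed thing).
The state is a dict: "clock": time; "joint_pos": joint angles; "joint_vel": joint speeds; "tau": joint torques, N m; "eef_pos": TCP position; "tool_rot": TCP orientation; "ft_force": force on the tool from outside, world axes, zero at the start; "ft_torque": the same for the moment, N m; "grip_width": finger opening in m; "grasp_force": force on a finger pad.
Only numpy, scipy, OpenCV 4.12 (cv2) and the standard library are available. Lean on these libraries where they do the work, as an engineer would, in place of code of your own. Each camera call takes 0.05 s, during which the arm holds its last target. There are 200 camera calls.

## Working session

There is one attempt and no reset: what is moved stays moved. The work goes in short steps, Python scripts to look and compute and a shell command to move; the robot and the scene stay as the last step left them, time stands still between calls to the robot, and variables do not carry over. Pictures are saved under pics/ and viewed, at most 10 in all, crops included, and the job is handed in when it is done.

```bash
mkdir -p pics; ls
python3 - <<'E'
from workcell import bot
import cv2,numpy as np
for c in("scene","top"):
    cv2.imwrite(f"pics/{c}0.png",bot.camera(c))
    i=bot.camera_info(c); print(c,np.array(i["intrinsics"]).round(1).tolist(),np.array(i["camera_from_world"]).round(4).tolist())
    for t in("pin_grip","pin_collar","pin_tip","hole","holder","compass","magnet","tape_roll"):
        print(t,[(np.round(d["uv"],1).tolist(),round(d["confidence"],2)) for d in bot.spot_point(c,t)])
o=bot.get_obs();print(o)
E
```

```text
pics
scene [[460.0, 0.0, 271.6], [0.0, 460.0, 208.9], [0.0, 0.0, 1.0]] [[-0.7736, -0.6337, -0.0073, 0.3979], [-0.284, 0.3569, -0.8899, 0.1971], [0.5665, -0.6864, -0.4561, 0.672], [0.0, 0.0, 0.0, 1.0]]
pin_grip [([299.5, 189.4], 0.69), ([271.9, 175.5], 0.58)]
pin_collar [([274.4, 187.3], 0.76), ([298.4, 199.6], 0.57)]
pin_tip [([255.0, 273.7], 0.2)]
hole [([176.6, 222.0], 0.86)]
holder [([298.7, 227.7], 0.96)]
compass [([252.6, 273.3], 0.66), ([309.1, 271.6], 0.64)]
magnet [([241.6, 300.4], 0.77)]
tape_roll [([311.8, 271.4], 0.9)]
top [[481.0, 0.0, 284.7], [0.0, 481.0, 204.2], [0.0, 0.0, 1.0]] [[-0.0197, -0.9998, -0.0089, 0.098], [-0.9941, 0.0205, -0.1066, 0.4673], [0.1067, 0.0067, -0.9943, 0.8794], [0.0, 0.0, 0.0, 1.0]]
pin_grip [([380.3, 133.9], 0.79), ([366.8, 186.1], 0.63)]
pin_collar [([380.4, 141.2], 0.85), ([364.8, 192.6], 0.56)]
pin_tip [([374.3, 145.4], 0.95)]
hole [([216.2, 143.1], 0.7)]
holder [([361.1, 197.1], 0.57)]
compass [([260.7, 221.6], 0.58)]
magnet [([222.0, 234.8], 0.65)]
tape_roll []
{'clock': 0.9, 'joint_pos': array([-1.20700629e+00,  2.40571433e-01,  5.02932509e-03,  1.33522000e+00,
        1.05254959e-05,  1.57077551e+00]), 'joint_vel': array([ 0.00068805,  0.00036974, -0.0014949 , -0.00104735, -0.00183484,
        0.00059415]), 'tau': array([-6.00674343e-05, -3.72191978e+01,  2.52695364e+01,  1.02185888e-03,
       -9.68390236e-05,  2.75526780e-06]), 'eef_pos': array([ 0.17791401, -0.4672813 ,  0.25333196]), 'tool_rot': array([9.83500779e-01, 1.80903889e-01, 8.27038287e-06, 1.58732692e-05]), 'ft_force': array([-0.60226902,  1.24646684,  0.55289044]), 'ft_torque': array([ 0.0146197 , -0.05174425, -0.00946926]), 'grasp_force': 0.0, 'grip_width': 0.08521364484370741}
```

View pics/scene0.png

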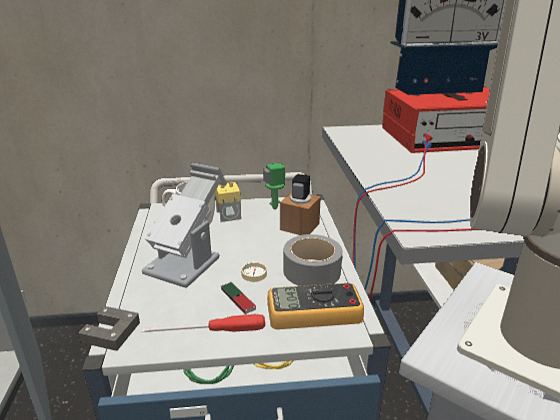

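View pics/top0.png

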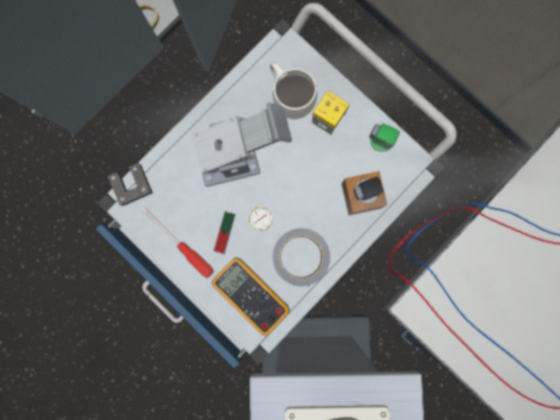

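The scene view shows the dark pin in the wooden holder at (300,188) and the stand's hole at (176,220). The green look-alike is at (274,175). The top view shows the head at (370,188) and the hole at (218,144). I'll zoom in for orientation.

```bash
cat > h.py <<'E'
from workcell import bot
import numpy as np, cv2
I={c:(np.array(bot.camera_info(c)["intrinsics"]),np.array(bot.camera_info(c)["camera_from_world"])) for c in("scene","top")}
def tri(a,b):
    P=[I[c][0]@I[c][1][:3] for c in("scene","top")]
    X=cv2.triangulatePoints(P[0],P[1],np.float64(a).reshape(2,1),np.float64(b).reshape(2,1))[:,0]
    return X[:3]/X[3]
def proj(c,X):
    K,T=I[c]; p=K@(T[:3,:3]@np.asarray(X,float).reshape(-1,3).T+T[:3,3:]); return (p[:2]/p[2]).T
E
python3 - <<'E'
from h import *
s=cv2.imread("pics/scene0.png");t=cv2.imread("pics/top0.png")
r=lambda im,x,y,w,h,f:cv2.resize(im[y:y+h,x:x+w],None,fx=f,fy=f,interpolation=cv2.INTER_CUBIC)
a=np.hstack([r(s,140,155,80,60*2,5)[:600],r(t,188,95,80,120,5)])[:600]
cv2.imwrite("pics/stand.png",a)
b=np.hstack([r(s,270,160,50,75,8),r(t,340,160,50,75,8)]);cv2.imwrite("pics/pin.png",b)
print("hole",tri([176.6,222],[216.2,143.1]),"grip",tri([299.5,189.4],[366.8,186.1]),"coll",tri([298.4,199.6],[364.8,192.6]),"holder",tri([298.7,227.7],[361.1,197.1]))
E
```

```text
hole [0.56888249 0.20356673 0.09669809] grip [ 0.48959263 -0.05772905  0.08749372] coll [ 0.48421578 -0.05484221  0.06662128] holder [ 0.48436734 -0.05838631 -0.00185216]
```

View pics/stand.png

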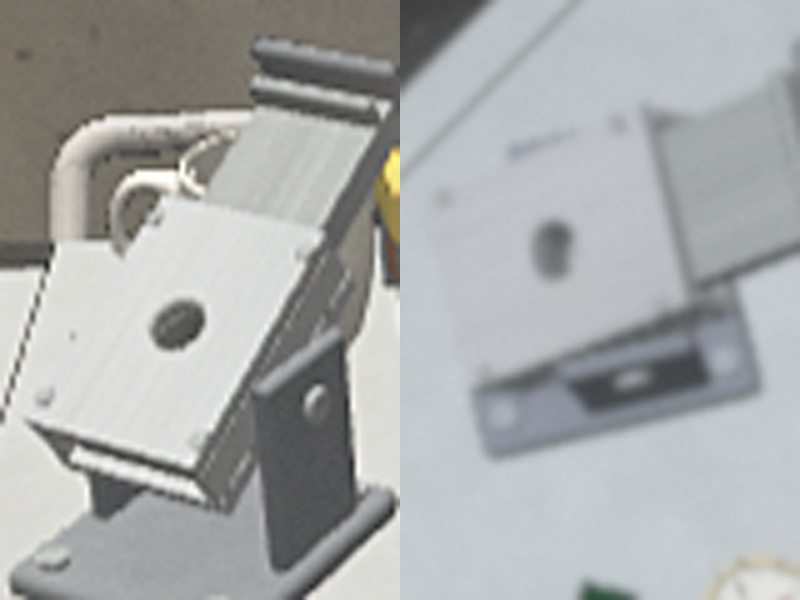

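View pics/pin.png

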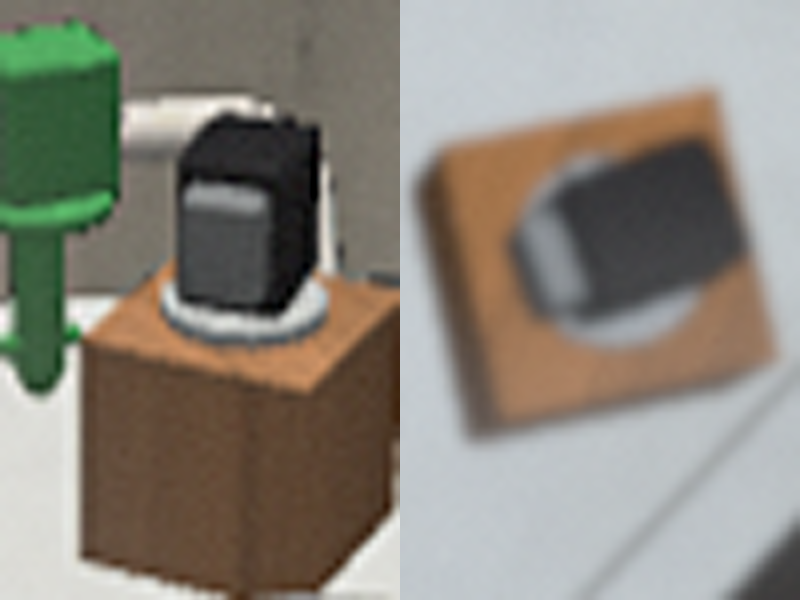

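Button plate faces +y and slightly −x (left and a bit down in the top view). The green pin is a look-alike. The sleeve corners are clear in both views, so I'll fit both poses with models.

```bash
cat >> h.py <<'E'
from scipy.optimize import least_squares, minimize
def hullmask(c,pts):
    m=np.zeros((420*4,560*4),np.uint8)
    for P in pts:
        h=cv2.convexHull(((proj(c,P)+.5)*4).astype(np.float32)).astype(np.int32); cv2.fillConvexPoly(m,h,255)
    return cv2.resize(m,(560,420),interpolation=cv2.INTER_AREA)/255.
def box(x0,x1,y0,y1,z0,z1): return np.array([[x,y,z] for x in(x0,x1) for y in(y0,y1) for z in(z0,z1)])
a=np.linspace(0,2*np.pi,40)
ring=lambda r,z:np.c_[r*np.cos(a),r*np.sin(a),0*a+z]
PIN=[box(-.015,.015,-.02,.02,-.022,.022),box(-.011,.011,.02,.025,-.015,.015),np.r_[ring(.022,-.028),ring(.022,-.022)]]
def Rz(t): return np.array([[np.cos(t),-np.sin(t),0],[np.sin(t),np.cos(t),0],[0,0,1]])
E
python3 - <<'E'
from h import *
# stand
o=np.array([140,155]);S=np.array([[28,420],[195,468],[325,238],[163,195],[179,325]])/5+o
o=np.array([188,95]);T=np.array([[30,200],[70,385],[295,300],[245,105],[152,250]])/5+o
L=np.array([[-.05,.036,0],[-.05,-.036,0],[.05,-.036,0],[.05,.036,0],[0,0,0]])
def Rh(az,tilt=np.pi/6):
    z=np.array([np.sin(tilt)*np.cos(az),np.sin(tilt)*np.sin(az),np.cos(tilt)])
    y=np.cross([0,0,1],z);y/=np.linalg.norm(y);y=-y if False else y
    x=np.cross(y,z); return np.c_[x,y,z]
print([tri(s,t).round(4).tolist() for s,t in zip(S,T)])
for sgn in(1,-1):
    LL=L*[1,sgn,1]
    f=lambda p:np.r_[(proj("scene",LL@Rh(p[3]).T+p[:3])-S).ravel(),(proj("top",LL@Rh(p[3]).T+p[:3])-T).ravel()]
    r=least_squares(f,[.57,.2,.1,1.8]);print(sgn,r.x.round(4),np.degrees(r.x[3]),r.cost,Rh(r.x[3]).round(3).tolist(),f(r.x).round(1).tolist())
for c in("scene","top"):
    bot.camera(c)
    for n in("pin_grip","hole","holder"):
      for i,d in enumerate(bot.silhouettes(c,n)):
        m=d["mask"];print(c,n,i,d["confidence"],d["uv"],m.sum()); np.save(f"{c}_{n}_{i}.npy",m)
E
```

```text
[[0.5933, 0.2501, 0.0735], [0.5243, 0.2349, 0.0736], [0.5442, 0.1504, 0.1209], [0.6121, 0.1668, 0.1239], [0.5672, 0.2017, 0.0996]]
1 [ 0.5702  0.1992  0.0931 -1.1549] -66.1736701338644 1208.683323631784 [[0.35, 0.915, 0.202], [-0.792, 0.404, -0.457], [-0.5, -0.0, 0.866]] [-2.3, -20.5, 3.4, -24.8, 0.2, 22.9, -2.7, 26.7, -0.1, 2.1, -7.0, -2.0, 2.0, -1.5, 5.4, 0.4, -0.9, 4.3, 2.2, -0.5]
-1 [0.5741 0.1973 0.0868 4.9968] 286.29338333800285 6765.622285823327 [[0.243, 0.96, 0.14], [-0.831, 0.281, -0.48], [-0.5, -0.0, 0.866]] [32.0, -12.3, -37.0, -29.7, -31.4, 19.4, 33.7, 35.0, -0.3, 4.1, 8.0, 31.7, -11.7, -44.3, -6.0, -34.0, 15.4, 41.7, 3.8, -1.9]
scene pin_grip 0 0.96 [276.6, 178.0] 671
scene pin_grip 1 0.88 [299.4, 189.8] 525
scene hole 0 0.6 [186.5, 215.5] 3559
scene hole 1 0.3 [202.9, 180.4] 1111
scene holder 0 0.91 [298.6, 213.5] 1291
top pin_grip 0 0.76 [369.2, 191.1] 538
top pin_grip 1 0.59 [379.1, 137.1] 638
top hole 0 0.86 [239.2, 138.1] 3763
top holder 0 0.66 [356.5, 199.6] 889
```

```bash
cat >> h.py <<'E'
def Rh(az,tl=np.pi/6):
    z=np.array([np.sin(tl)*np.cos(az),np.sin(tl)*np.sin(az),np.cos(tl)])
    x=np.array([-np.cos(tl)*np.cos(az),-np.cos(tl)*np.sin(az),np.sin(tl)])
    return np.c_[x,np.cross(z,x),z]
E
python3 - <<'E'
from h import *
o=np.array([140,155]);S=np.array([[28,420],[195,468],[325,238],[163,195],[179,325]])/5+o
o=np.array([188,95]);T=np.array([[30,200],[70,385],[295,300],[245,105],[152,250]])/5+o
L=np.array([[-.05,.036,0],[-.05,-.036,0],[.05,-.036,0],[.05,.036,0],[0,0,0]])
f=lambda p:np.r_[(proj("scene",L@Rh(p[3]).T+p[:3])-S).ravel(),(proj("top",L@Rh(p[3]).T+p[:3])-T).ravel()]
r=least_squares(f,[.57,.2,.1,1.8]);print(r.x.round(4),np.degrees(r.x[3]),r.cost,f(r.x).round(1).tolist())
M={"scene":np.load("scene_pin_grip_1.npy"),"top":np.load("top_pin_grip_0.npy")}
H={"scene":np.load("scene_holder_0.npy"),"top":np.load("top_holder_0.npy")}
def cost(p,dz=.094):
    e=0
    for c in M: e+=np.abs(hullmask(c,[P@Rz(p[2]).T+[p[0],p[1],dz] for P in PIN])-M[c]).sum()
    return e
for y0 in(1.75,1.9,2.05):
    q=minimize(cost,[.488,-.058,y0],method="Nelder-Mead",options=dict(initial_simplex=np.array([[.488,-.058,y0],[.496,-.058,y0],[.488,-.05,y0],[.488,-.058,y0-.2]]),xatol=1e-4,fatol=.1));print("pin",q.x.round(4),np.degrees(q.x[2]-np.pi/2),q.fun)
HB=box(-.032,.032,-.032,.032,0,.066)
def ch(p):
    e=0
    for c in H:
        pm=hullmask(c,[P@Rz(q.x[2]-np.pi/2).T+[q.x[0],q.x[1],.094] for P in PIN]); 
        e+=(np.abs(hullmask(c,[HB@Rz(p[2]).T+[p[0],p[1],0]])-H[c])*(1-pm)).sum()
    return e
k=minimize(ch,[.485,-.058,.2],method="Nelder-Mead",options=dict(initial_simplex=np.array([[.485,-.058,.2],[.493,-.058,.2],[.485,-.05,.2],[.485,-.058,.35]])));print("holder",k.x.round(4),k.fun)
E
```

```text
[0.5683 0.2007 0.0982 1.7929] 102.72642231299372 2.269657568888532 [-0.6, 0.2, -0.5, 0.2, 0.3, -0.9, 0.1, 0.2, -0.3, 0.2, -0.4, -0.2, 0.4, 0.8, -0.2, 0.7, 0.1, -0.5, 0.9, -0.1]
pin [ 0.4846 -0.0584  0.4539] -63.992557964023995 127.98823529411766
pin [ 0.4862 -0.0594  2.2143] 36.86941920983464 283.0509803921569
pin [ 0.4859 -0.0591  2.1776] 34.76833193347959 279.8666666666667
holder [ 0.4843 -0.0575  0.1834] 201.47941560938102
```

Run:
```python
from h import *
M={"scene":np.load("scene_pin_grip_1.npy"),"top":np.load("top_pin_grip_0.npy")}
for y in np.radians([12,15,18,20,22,24,26,29]):
    def cost(p): return sum(np.abs(hullmask(c,[P@Rz(y).T+[p[0],p[1],.094] for P in PIN])-M[c]).sum() for c in M)
    q=minimize(cost,[.4846,-.0584],method="Nelder-Mead",options=dict(initial_simplex=np.array([[.4846,-.0584],[.488,-.0584],[.4846,-.055]])));print(np.degrees(y).round(),q.x.round(4),q.fun)
# image edges: crop top edges back-projected at z=.116
K,T=I["top"]
def bp(uv,z):
    d=T[:3,:3].T@np.linalg.inv(K)@[*uv,1];c=-T[:3,:3].T@T[:3,3];return c+d*(z-c[2])/d[2]
for A,B in(((705,140),(560,190)),((745,255),(590,315))):
    g=[bp(((p[0]-400)/8+340,p[1]/8+160),.116) for p in(A,B)];d=g[1]-g[0];print(np.degrees(np.arctan2(d[1],d[0]))-90,np.linalg.norm(d))
```

```text
12.0 [ 0.4858 -0.0579] 192.8941176470588
15.0 [ 0.4852 -0.0588] 179.77254901960785
18.0 [ 0.4855 -0.0583] 160.89019607843136
20.0 [ 0.4858 -0.0582] 149.41176470588238
22.0 [ 0.4853 -0.058 ] 141.62745098039215
24.0 [ 0.485  -0.0585] 133.6313725490196
26.0 [ 0.4846 -0.0584] 128.23529411764707
29.0 [ 0.4852 -0.0588] 141.53333333333333
17.93150485964722 0.03271961313751599
20.007373320658814 0.03535933241470315
```

```bash
python3 -m inch '[20,41,0,0,0,0.12,100, 40,82,0,0,0,0.245,100, 60,123,0,0,0,0.37,100, 80,164,0,0,0,0.49,100, 100,205,0,0,0,0.615,100, 120,246,0,0,0,0.74,100, 140,287,0,0,0,0.86,100, 160,328,0,0,0,0.985,100]'; python3 -c "
from workcell import bot
o=bot.get_obs();print(o['joint_pos'].round(2))"
```

```text
clock: 1.97
eef_pos: [0.3244, -0.1659, 0.2536]
tool_rot: [0.779, 0.626, 0.0, 0.001]
ft_force: [0.9, 0.4, -0.1]
grip_width: 0.0857
grasp_force: 0.0
[-0.47 -0.03 -0.3   1.3   0.    1.31]
```

```bash
python3 -m inch '[20,12,0,0,0,0.12,100, 40,23,0,0,0,0.245,100, 60,34,0,0,0,0.37,100, 80,45,0,0,0,0.49,100, 100,56,0,0,0,0.615,100, 120,67,0,0,0,0.74,100, 140,77,0,0,0,0.86,100, 147,81,0,0,0,0.985,100]'; python3 -m inch '[0,0,-8,0,0,0.12,100, 0,0,-16,0,0,0.245,100, 0,0,-24,0,0,0.37,100, 0,0,-32,0,0,0.49,100, 0,0,-40,0,0,0.615,100, 0,0,-48,0,0,0.74,100, 0,0,-56,0,0,0.86,100, 0,0,-63,0,0,0.985,100]';python3 -m inch '[0,0,0,0,0,0.12,100, 0,0,0,0,0,0.207,100, 0,0,0,0,0,0.207,100, 0,0,0,0,0,0.207,100]'; python3 -c "
from workcell import bot
import cv2
o=bot.get_obs();print(o['joint_pos'].round(2),o['eef_pos'],o['tool_rot'])
cv2.imwrite('pics/g1.png',cv2.resize(bot.camera('scene')[120:260,200:380],None,fx=4,fy=4))"
```

```text
clock: 2.63
eef_pos: [0.4735, -0.0854, 0.2531]
tool_rot: [0.389, 0.921, 0.0, 0.001]
ft_force: [0.2, -0.3, -0.4]
grip_width: 0.0849
grasp_force: 0.0
clock: 3.3
eef_pos: [0.4709, -0.0867, 0.1898]
tool_rot: [-0.091, 0.996, 0.0, -0.0]
ft_force: [0.4, -0.1, 0.2]
grip_width: 0.0855
grasp_force: 0.0
clock: 3.63
eef_pos: [0.4711, -0.0867, 0.1903]
tool_rot: [-0.19, 0.982, 0.0, 0.0]
ft_force: [0.2, -0.3, -0.7]
grip_width: 0.0855
grasp_force: 0.0
[-0.18  0.24 -0.17  1.17  0.   -0.56] [ 0.47110223 -0.0866677   0.19032364] [-1.89791285e-01  9.81824458e-01  1.35515453e-05  2.83464160e-05]
```

View pics/g1.png

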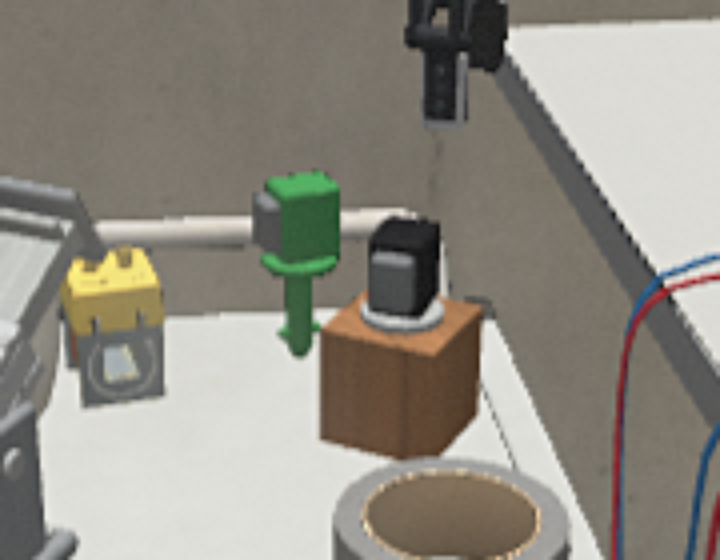

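The pin stands in the holder at about (303,186) in full-image pixels and the gripper is about 30 mm off to the right. I'll shift over and descend.

```bash
python3 -m inch '[14,28,0,0,0,0,100, 14,28,0,0,0,0,100, 14,28,-30,0,0,0,100, 14,28,-60,0,0,0,100, 14,28,-80,0,0,0,100, 14,28,-93,0,0,0,100, 14,28,-93,0,0,0,100]'; python3 -c "
from workcell import bot
import cv2,numpy as np
o=bot.get_obs();print(o['joint_pos'].round(2),o['eef_pos'],o['tool_rot'])
cv2.imwrite('pics/g2.png',np.hstack([cv2.resize(bot.camera('scene')[155:235,260:340],None,fx=5,fy=5),cv2.resize(bot.camera('top')[150:230,330:410],None,fx=5,fy=5)]))"
```

```text
clock: 4.27
eef_pos: [0.4826, -0.0584, 0.0944]
tool_rot: [-0.19, 0.982, 0.001, -0.003]
ft_force: [-0.3, 0.6, -0.3]
grip_width: 0.0856
grasp_force: 0.0
[-0.12  0.35 -0.29  0.94 -0.   -0.5 ] [ 0.48257844 -0.05843143  0.09440857] [-1.90417801e-01  9.81698255e-01  9.14111023e-04 -2.96001145e-03]
```

View pics/g2.png

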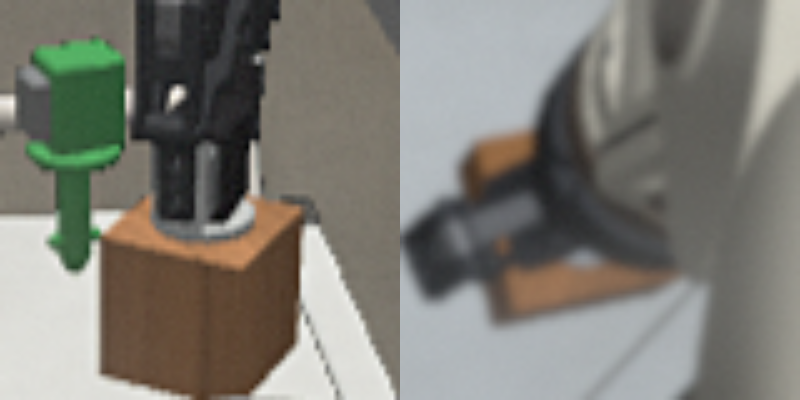

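The fingers straddle the head just above the collar, so I'll close on it.

```bash
python3 -m inch '[0,0,0,0,0,0,0, 0,0,0,0,0,0,0, 0,0,0,0,0,0,0, 0,0,0,0,0,0,0, 0,0,0,0,0,0,0, 0,0,0,0,0,0,0, 0,0,0,0,0,0,0, 0,0,0,0,0,0,0]'
```

```text
clock: 5.03
eef_pos: [0.4866, -0.0597, 0.0992]
tool_rot: [-0.191, 0.982, -0.002, 0.002]
ft_force: [-0.3, -2.6, 5.8]
grip_width: 0.0391
grasp_force: 60.6
```

Grip is 39 mm, so the button is squeezed. I'll lift high, then go across with the tilt.

```bash
python3 -m inch '[0,0,20,0,0,0,0, 0,0,55,0,0,0,0, 0,0,95,0,0,0,0, 0,0,135,0,0,0,0, 0,0,175,0,0,0,0, 0,0,210,0,0,0,0, 0,0,220,0,0,0,0, 0,0,220,0,0,0,0]'; python3 -m inch '[8,35,0,0,0,0,0, 17,75,0,0,0,0,0, 26,115,0,0,0,0,0, 35,155,0,-0.1,-0.023,0,0, 44,195,0,-0.2,-0.046,0,0, 53,235,0,-0.31,-0.069,0,0, 61,275,0,-0.41,-0.092,0,0, 69,317,0,-0.511,-0.115,0,0]';python3 -m inch '[0,0,0,0,0,0,0, 0,0,0,0,0,0,0, 0,0,0,0,0,0,0, 0,0,0,0,0,0,0]'; python3 -c "
from workcell import bot
o=bot.get_obs();print(o['joint_pos'].round(2),o['eef_pos'].round(4),o['tool_rot'].round(4))"
```

```text
clock: 5.7
eef_pos: [0.4867, -0.0589, 0.3216]
tool_rot: [-0.191, 0.982, -0.001, 0.004]
ft_force: [0.7, -1.1, -2.0]
grip_width: 0.0391
grasp_force: 62.6
clock: 6.37
eef_pos: [0.5534, 0.2591, 0.3167]
tool_rot: [-0.184, 0.947, -0.261, 0.008]
ft_force: [2.2, 0.5, -1.1]
grip_width: 0.0392
grasp_force: 62.6
clock: 6.7
eef_pos: [0.5537, 0.2561, 0.3176]
tool_rot: [-0.184, 0.948, -0.259, 0.007]
ft_force: [0.2, -0.2, -0.7]
grip_width: 0.039
grasp_force: 62.5
[ 0.65  0.62  0.65  1.83 -0.47  0.32] [0.5537 0.2561 0.3176] [-0.1839  0.9482 -0.2588  0.0074]
```

```bash
python3 -m inch '[2,1,-35,0,0,0,0, 2,1,-70,0,0,0,0, 2,1,-100,0,0,0,0, 2,1,-113,0,0,0,0, 2,1,-113,0,0,0,0, 2,1,-113,0,0,0,0]'
cat > m.py <<'E'
from h import *
from scipy.spatial.transform import Rotation as Ro
import sys
P={}
for c in("scene","top"):
    im=bot.camera(c); cv2.imwrite(f"pics/{sys.argv[1]}_{c}.png",im)
    for t in("pin_tip","pin_collar","pin_grip","hole"):
        P[c,t]=bot.spot_point(c,t); print(c,t,[(np.round(d["uv"],1).tolist(),round(d["confidence"],2)) for d in P[c,t]])
o=bot.get_obs();R=Ro.from_quat(o["tool_rot"]).as_matrix();g=o["eef_pos"]
print("joints",o["joint_pos"].round(2),"tcp",g.round(4),"R",R.round(3).tolist(),"w",o["grip_width"])
hz=Rh(1.793)[:,2];print("angle z",np.degrees(np.arccos(-R[:,2]@hz)))
for n,d in(("grip",.003),("collar",.031),("tip",.089)):
    X=g+R[:,2]*d; print("exp",n,X.round(4),proj("scene",X).round(1),proj("top",X).round(1))
a=cv2.resize(cv2.imread(f"pics/{sys.argv[1]}_scene.png")[110:260,130:230],None,fx=4,fy=4)
b=cv2.resize(cv2.imread(f"pics/{sys.argv[1]}_top.png")[75:225,160:260],None,fx=4,fy=4)
cv2.imwrite(f"pics/{sys.argv[1]}.png",np.hstack([a,b]))
E
python3 m.py a1
```

```text
clock: 7.2
eef_pos: [0.5561, 0.2559, 0.2072]
tool_rot: [-0.183, 0.949, -0.258, 0.009]
ft_force: [-0.1, -1.0, -1.4]
grip_width: 0.0392
grasp_force: 62.5
scene pin_tip [([274.9, 207.2], 0.61)]
scene pin_collar [([152.8, 189.7], 0.72), ([273.1, 186.2], 0.63)]
scene pin_grip [([144.8, 175.2], 0.76), ([275.7, 173.6], 0.68)]
scene hole [([176.2, 222.1], 0.93)]
top pin_tip [([208.8, 143.5], 0.92), ([373.8, 144.9], 0.72)]
top pin_collar [([383.1, 140.7], 0.68), ([185.3, 136.7], 0.63)]
top pin_grip [([383.2, 134.0], 0.89), ([171.7, 135.3], 0.62)]
top hole [([217.4, 145.9], 0.87), ([222.5, 230.5], 0.65)]
joints [ 0.65  0.65  0.41  1.56 -0.47  0.32] tcp [0.5559 0.2584 0.2045] R [[-0.932, -0.346, 0.11], [-0.354, 0.798, -0.488], [0.081, -0.493, -0.866]] w 0.039073053790158824
angle z 0.0002727162050990574
exp grip [0.5562 0.257  0.2019] [[145.7 177.7]] [[173.1 137.9]]
exp collar [0.5593 0.2433 0.1777] [[153.5 188.4]] [[185.4 139.5]]
exp tip [0.5657 0.215  0.1274] [[168.2 208.8]] [[208.4 142.6]]
```

View pics/a1.png

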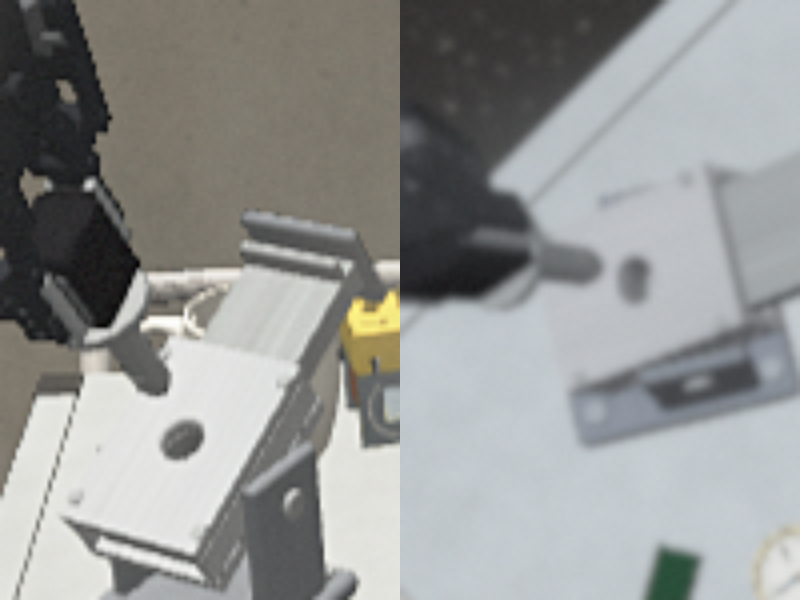

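The scene crop shows the shank with its tip at about (168,207), and the hole at (176,220). In the top view the tip is near (210,141). I'll measure the shank's centre line from intensity profiles.

```bash
cat > prof.py <<'E'
from h import *
from scipy.spatial.transform import Rotation as Ro
from scipy.ndimage import map_coordinates
import sys
n=sys.argv[1]; ds=[float(v) for v in sys.argv[2].split(",")]
o=bot.get_obs();R=Ro.from_quat(o["tool_rot"]).as_matrix();g=o["eef_pos"];z=R[:,2]
for c in("scene","top"):
    im=cv2.cvtColor(cv2.imread(f"pics/{n}_{c}.png"),cv2.COLOR_BGR2GRAY).astype(float)
    for d in ds:
        p,q=proj(c,[g+z*d,g+z*(d+.005)]);t=(q-p)/np.linalg.norm(q-p);nn=np.array([-t[1],t[0]])
        s=np.arange(-8,8.5,.5)
        print(c,d,p.round(1),nn.round(2),map_coordinates(im,[p[1]+s*nn[1],p[0]+s*nn[0]],order=1).astype(int).tolist())
    p,q=proj(c,[g+z*.07,g+z*.12]);k=np.linspace(0,1,26)
    print(c,"along .07...12",map_coordinates(im,[p[1]+k*(q-p)[1],p[0]+k*(q-p)[0]],order=1).astype(int).tolist(),"px/mm",np.linalg.norm(q-p)/50)
E
python3 prof.py a1 .04,.055,.07,.078
```

```text
scene 0.04 [155.9 191.8] [-0.81  0.59] [209, 208, 211, 214, 214, 214, 213, 207, 204, 178, 152, 133, 105, 78, 73, 92, 130, 177, 191, 204, 217, 218, 216, 215, 210, 195, 181, 172, 154, 114, 86, 84, 95]
scene 0.055 [159.8 197.2] [-0.81  0.59] [144, 131, 114, 111, 103, 97, 96, 96, 95, 93, 92, 92, 92, 92, 92, 92, 91, 89, 87, 88, 94, 109, 126, 138, 151, 166, 176, 183, 191, 197, 203, 206, 208]
scene 0.07 [163.6 202.4] [-0.81  0.59] [205, 194, 157, 129, 111, 97, 97, 97, 97, 96, 96, 95, 92, 90, 90, 91, 88, 84, 81, 94, 120, 169, 216, 229, 230, 226, 226, 226, 226, 225, 225, 225, 225]
scene 0.078 [165.5 205.1] [-0.81  0.59] [238, 214, 178, 129, 102, 95, 95, 95, 95, 94, 94, 94, 94, 93, 91, 91, 93, 90, 87, 89, 118, 175, 227, 237, 230, 226, 226, 226, 226, 225, 226, 226, 226]
scene along .07...12 [88, 87, 98, 101, 95, 86, 83, 80, 94, 128, 201, 223, 234, 229, 227, 228, 229, 228, 228, 220, 188, 138, 105, 106, 116, 103] px/mm 0.4031609271261032
top 0.04 [189.2 140. ] [-0.13  0.99] [70, 80, 91, 99, 108, 109, 109, 102, 95, 85, 74, 63, 53, 47, 41, 40, 38, 41, 43, 56, 68, 85, 103, 118, 134, 143, 152, 157, 162, 163, 164, 163, 162]
top 0.055 [195.3 140.8] [-0.13  0.99] [167, 160, 153, 144, 136, 129, 123, 119, 116, 114, 113, 113, 112, 111, 109, 108, 107, 106, 105, 104, 103, 108, 115, 126, 139, 151, 162, 170, 177, 182, 185, 189, 192]
top 0.07 [201.2 141.6] [-0.13  0.99] [189, 186, 179, 170, 156, 143, 132, 122, 117, 113, 113, 113, 111, 110, 108, 106, 103, 100, 98, 96, 99, 105, 122, 139, 156, 171, 180, 187, 190, 193, 193, 193, 193]
top 0.078 [204.3 142. ] [-0.13  0.99] [190, 188, 185, 174, 163, 149, 135, 129, 123, 120, 118, 117, 115, 112, 109, 107, 104, 102, 100, 100, 100, 110, 121, 138, 156, 169, 182, 186, 190, 192, 193, 194, 194]
top along .07...12 [103, 104, 105, 105, 104, 105, 105, 105, 106, 110, 118, 133, 156, 175, 186, 189, 183, 166, 148, 133, 126, 119, 113, 108, 105, 109] px/mm 0.37148084374635315
```

```bash
cat > align.py <<'E'
from h import *
from scipy.spatial.transform import Rotation as Ro
def hole_px(n,c,w):
    g=cv2.cvtColor(cv2.imread(f"pics/{n}_{c}.png"),cv2.COLOR_BGR2GRAY) if n!="0" else cv2.cvtColor(cv2.imread(f"pics/{c}0.png"),cv2.COLOR_BGR2GRAY)
    x,y=w; r=cv2.resize(g[y-9:y+10,x-9:x+10],None,fx=8,fy=8,interpolation=cv2.INTER_CUBIC)
    hi,lo=np.percentile(r,75),r.min(); b=(r<(hi+lo)/2+0.1*(hi-lo)).astype(np.uint8)
    cs,_=cv2.findContours(b,cv2.RETR_EXTERNAL,cv2.CHAIN_APPROX_NONE)
    k=min((k for k in cs if len(k)>80),key=lambda k:np.linalg.norm(k[:,0].mean(0)-76)); e=cv2.fitEllipse(k)
    return (np.array(e[0])+.5)/8-.5+[x-9,y-9], np.array(e[1])/8, e[2]
if __name__=="__main__":
    for n in("0","a1"):
        for c,w in(("scene",(176,220)),("top",(218,145))): print(n,c,hole_px(n,c,w))
    Rr=Rh(1.793)
    for X in([.5683,.2007,.0982],[.5683,.2007,.1]):
        for c in("scene","top"):
            e=proj(c,ring(.01,0)@Rr.T+X);print(c,proj(c,X),cv2.fitEllipse(e.astype(np.float32)))
E
python3 align.py
```

```text
0 scene (array([175.20745564, 219.62815475]), array([ 8.51257229, 11.57054424]), 52.4068489074707)
0 top (array([218.13572025, 144.30841827]), array([ 7.77030039, 11.95509338]), 3.9185397624969482)
a1 scene (array([175.20689678, 219.63195419]), array([ 8.43451786, 11.53434944]), 52.59345245361328)
a1 top (array([218.14013672, 144.30480862]), array([ 7.65127993, 11.86279869]), 4.263882637023926)
scene [[175.47529562 220.23791606]] ((175.4825897216797, 220.26983642578125), (8.44912052154541, 11.531991004943848), 56.322181701660156)
top [[219.35921904 144.86526676]] ((219.38595581054688, 144.86163330078125), (9.135766983032227, 11.468095779418945), 5.001788139343262)
scene [[175.3705033  219.34036303]] ((175.3778076171875, 219.37229919433594), (8.445992469787598, 11.542025566101074), 56.403472900390625)
top [[219.21109529 144.62964551]] ((219.23793029785156, 144.62599182128906), (9.153240203857422, 11.492937088012695), 5.024788856506348)
```

Run:
```python
from h import *
from scipy.spatial.transform import Rotation as Ro
o=bot.get_obs();R=Ro.from_quat(o["tool_rot"]).as_matrix();g=o["eef_pos"];z=R[:,2];H=Rh(1.793)
def off(c,b): # hole dist from expected axis line, px along nn, axis shifted by b
    hp={"scene":(175.3,219.8),"top":(219.0,144.6)}[c]
    p,q=proj(c,[g+b+z*.075,g+b+z*.118]);t=(q-p)/np.linalg.norm(q-p);return np.array([-t[1],t[0]])@(np.array(hp)-p)
meas={"scene":-2.25,"top":-.87}
# pin axis parallel to z, displaced by e in hole x,y, from measured
def pinoff(c,e):
    X=g+z*.075;p,q=proj(c,[X,X+.005*z]);t=(q-p)/np.linalg.norm(q-p)
    return np.array([-t[1],t[0]])@(proj(c,X+H[:,:2]@e)[0]-p)-meas[c]
e=least_squares(lambda e:[pinoff(c,e) for c in meas],[0,0]).x
s=least_squares(lambda s:[off(c,H[:,:2]@s) for c in meas],[0,0]).x
print("pin axis vs tcp (hole xy mm)",e*1e3,"hole vs tcp axis",s*1e3,"shift",(s-e)*1e3,"world",H[:,:2]@(s-e)*1e3, "\nnoise J")
J=np.array([[off(c,H[:,:2]@d)-off(c,np.zeros(3)) for d in([.001,0],[0,.001])] for c in meas]);print(J)
print("along",(g-np.array([.568,.201,.0995]))@-z, "-z",(-z).round(4))
```

```text
pin axis vs tcp (hole xy mm) [ 4.19166248 -0.34071547] hole vs tcp axis [-1.64022319 -0.40137389] shift [-5.83188567 -0.06065842] world [-1.17220798  4.91302104 -2.91594284] 
noise J
[[ 0.48811761 -0.30275156]
 [ 0.24066392  0.52286318]]
along 0.12029900794290338 -z [-0.1102  0.4877  0.866 ]
```

```bash
python3 -m inch '[-1,5,-3,0,0,0,0, -1,5,-3,0,0,0,0, -1,5,-3,0,0,0,0, -1,5,-3,0,0,0,0]'
cat > axis.py <<'E'
from h import *
from scipy.spatial.transform import Rotation as Ro
from scipy.ndimage import map_coordinates
import sys
n=sys.argv[1];H=Rh(1.793)
o=bot.get_obs();R=Ro.from_quat(o["tool_rot"]).as_matrix();g=o["eef_pos"];z=R[:,2]
hp={"scene":(175.3,219.75),"top":(219.0,144.55)};C={}
for c in hp:
    im=cv2.cvtColor(bot.camera(c),cv2.COLOR_BGR2GRAY).astype(float);cv2.imwrite(f"pics/{n}_{c}.png",im)
    L=[]
    for d in np.arange(.052,.0805,.004):
        p,q=proj(c,[g+z*d,g+z*(d+.005)]);t=(q-p)/np.linalg.norm(q-p);nn=np.array([-t[1],t[0]])
        s=np.arange(-10,10.01,.1);v=np.gradient(cv2.GaussianBlur(map_coordinates(im,[p[1]+s*nn[1],p[0]+s*nn[0]],order=1)[None],(0,0),5)[0])
        # best pair of edges: dark inside, width 16 mm
        w=460/460*np.linalg.norm(proj(c,g+z*d+.008*H[:,0])[0]-proj(c,g+z*d-.008*H[:,0])[0])
        k=int(round((9.4 if c=="scene" else 9.15)/.1));sc=-v[:-k]+v[k:];j=sc.argmax();cen=s[j]+k*.05
        L.append((d,cen,sc[j]));
        C.setdefault(c,[]).append((d,p,nn,p+nn*cen,sc[j]))
    print(c,[(round(d*1e3),round(x,2),round(w,1)) for d,x,w in L])
# fit pin axis: point offset & tilt in hole x,y
def f(q):
    r=[]
    for c in C:
        for d,p,nn,m,w in C[c]: r.append(nn@(proj(c,g+z*d+H[:,:2]@(q[:2]+q[2:]*(d-.075)*10))[0]-m))
    return r
q=least_squares(f,[0,0,0,0],x_scale=1e-3,loss="soft_l1",f_scale=.2).x
s=least_squares(lambda s:[(lambda p,w:np.array([-(w-p)[1],(w-p)[0]])/np.linalg.norm(w-p)@(np.array(hp[c])-p))(*proj(c,[g+H[:,:2]@s+z*.075,g+H[:,:2]@s+z*.12])) for c in hp],[0,0]).x
print("pin vs tcp at .075 mm",q[:2]*1e3,"tilt deg",np.degrees(q[2:]*10),"hole vs tcp",s*1e3,"shift",(s-q[:2])*1e3,"world",H[:,:2]@(s-q[:2])*1e3,"tcp",g)
E
python3 axis.py a2
```

```text
clock: 8.03
eef_pos: [0.5547, 0.2634, 0.2009]
tool_rot: [-0.185, 0.948, -0.259, 0.007]
ft_force: [-0.6, -0.3, -1.7]
grip_width: 0.039
grasp_force: 62.5
scene [(52, np.float64(-0.2), np.float64(9.5)), (56, np.float64(-0.4), np.float64(9.8)), (60, np.float64(-0.2), np.float64(9.7)), (64, np.float64(-0.4), np.float64(8.6)), (68, np.float64(-0.7), np.float64(10.0)), (72, np.float64(-0.4), np.float64(15.9)), (76, np.float64(-0.3), np.float64(16.2)), (80, np.float64(-0.4), np.float64(14.6))]
top [(52, np.float64(3.3), np.float64(2.0)), (56, np.float64(-0.3), np.float64(4.6)), (60, np.float64(-0.2), np.float64(5.7)), (64, np.float64(-0.3), np.float64(5.6)), (68, np.float64(-0.3), np.float64(5.6)), (72, np.float64(-0.2), np.float64(5.6)), (76, np.float64(-0.2), np.float64(5.7)), (80, np.float64(-0.3), np.float64(5.7))]
pin vs tcp at .075 mm [0.85044074 0.11724385] tilt deg [0.84558894 0.44226816] hole vs tcp [ 4.61246873 -0.20665743] shift [ 3.76202799 -0.32390128] world [ 0.4020616  -3.24929215  1.88101399] tcp [0.55472591 0.26342951 0.20094375][ WARN:0@0.315] global loadsave.cpp:1063 imwrite_ Unsupported depth image for selected encoder is fallbacked to CV_8U.
```

Last time the arm was still settling when I measured. I'll correct, let it settle and re-measure.

```bash
python3 -m inch '[0.4,-3.2,1.9,0,0,0,0, 0.4,-3.2,1.9,0,0,0,0, 0.4,-3.2,1.9,0,0,0,0, 0.4,-3.2,1.9,0,0,0,0, 0.4,-3.2,1.9,0,0,0,0, 0.4,-3.2,1.9,0,0,0,0, 0.4,-3.2,1.9,0,0,0,0, 0.4,-3.2,1.9,0,0,0,0]' ;python3 axis.py a3 2>/dev/null; python3 prof.py a3 .075 | grep along
```

```text
clock: 8.8
eef_pos: [0.5553, 0.2601, 0.2032]
tool_rot: [-0.184, 0.948, -0.259, 0.008]
ft_force: [0.5, 0.9, -0.8]
grip_width: 0.0392
grasp_force: 62.5
scene [(52, np.float64(-0.1), np.float64(7.1)), (56, np.float64(-0.0), np.float64(6.8)), (60, np.float64(-0.6), np.float64(8.5)), (64, np.float64(-0.5), np.float64(9.1)), (68, np.float64(-0.7), np.float64(9.5)), (72, np.float64(-0.5), np.float64(16.6)), (76, np.float64(-0.2), np.float64(15.3)), (80, np.float64(-0.4), np.float64(15.3))]
top [(52, np.float64(-3.2), np.float64(2.5)), (56, np.float64(-0.1), np.float64(4.3)), (60, np.float64(-0.2), np.float64(5.1)), (64, np.float64(-0.1), np.float64(5.6)), (68, np.float64(-0.1), np.float64(5.8)), (72, np.float64(-0.2), np.float64(6.0)), (76, np.float64(-0.3), np.float64(5.7)), (80, np.float64(-0.3), np.float64(5.5))]
pin vs tcp at .075 mm [ 0.87930646 -0.00133899] tilt deg [ 0.83778277 -0.36808086] hole vs tcp [ 0.59914466 -0.01955174] shift [-0.28016179 -0.01821275] world [-0.07123508  0.23264832 -0.1400809 ] tcp [0.55525386 0.26007493 0.20319492]
scene along .07...12 [92, 92, 94, 92, 91, 92, 91, 91, 91, 90, 81, 83, 150, 222, 231, 230, 229, 229, 221, 196, 147, 112, 111, 120, 111, 94] px/mm 0.40302888340666887
top along .07...12 [109, 109, 109, 109, 110, 110, 109, 109, 110, 110, 111, 120, 137, 161, 179, 188, 191, 184, 168, 151, 135, 128, 122, 115, 110, 109] px/mm 0.3718418318113952
```

```bash
python3 -m inch '[1.3,-5.9,-10.4,0,0,0,0, 2.6,-11.7,-20.8,0,0,0,0, 3.3,-14.6,-26,0,0,0,0, 4,-17.6,-31.2,0,0,0,0, 4.4,-19.5,-34.6,0,0,0,0, 4.8,-21.5,-38.1,0,0,0,0, 4.8,-21.5,-38.1,0,0,0,0, 4.8,-21.5,-38.1,0,0,0,0]'; python3 m.py b1 | grep -E 'tcp|tip|angle'
```

```text
clock: 9.57
eef_pos: [0.5601, 0.2386, 0.1652]
tool_rot: [-0.184, 0.948, -0.259, 0.008]
ft_force: [-0.3, 0.4, -1.9]
grip_width: 0.0389
grasp_force: 62.5
scene pin_tip [([176.6, 223.2], 0.71), ([312.5, 268.9], 0.37)]
top pin_tip [([375.3, 145.6], 0.93), ([224.5, 142.9], 0.78), ([224.6, 231.7], 0.34)]
joints [ 0.62  0.65  0.31  1.45 -0.48  0.29] tcp [0.5601 0.2387 0.1652] R [[-0.932, -0.346, 0.11], [-0.354, 0.798, -0.488], [0.081, -0.494, -0.866]] w 0.03900245608351296
angle z 0.01146722128886863
exp tip [0.5699 0.1952 0.0881] [[177.9 223.8]] [[223.2 145.2]]
```

View pics/b1.png

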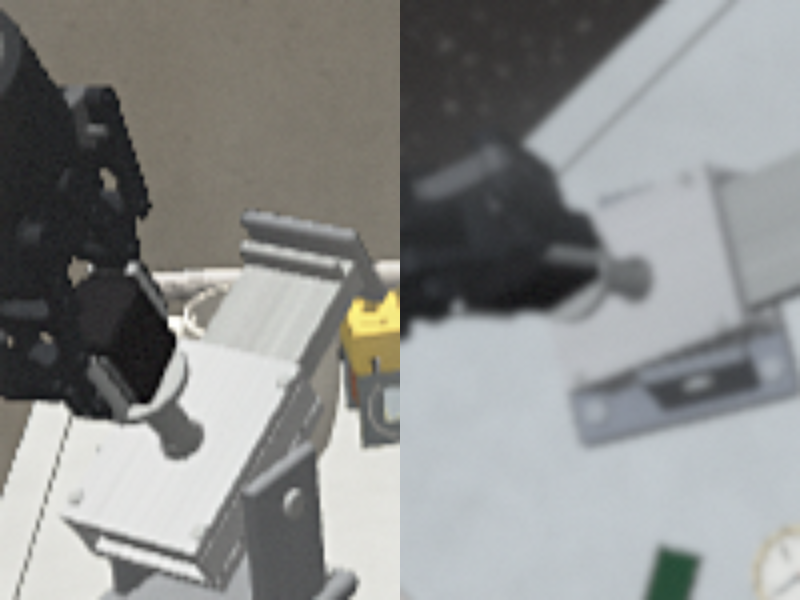

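The tip is inside the hole with no contact force. I'll continue along the axis.

```bash
python3 -m inch '[0.7,-2.9,-5.2,0,0,0,0, 1.3,-5.9,-10.4,0,0,0,0, 2,-8.8,-15.6,0,0,0,0, 2.6,-11.7,-20.8,0,0,0,0, 3.3,-14.6,-26,0,0,0,0, 4,-17.1,-30.3,0,0,0,0, 4,-17.1,-30.3,0,0,0,0, 4,-17.1,-30.3,0,0,0,0]'
```

```text
clock: 10.73
eef_pos: [0.5639, 0.221, 0.1344]
tool_rot: [-0.184, 0.948, -0.259, 0.007]
ft_force: [-0.1, 0.3, -1.8]
grip_width: 0.0389
grasp_force: 62.5
```

```bash
python3 -m inch '[0.2,-1,-1.7,0,0,0,0, 0.4,-2,-3.5,0,0,0,0, 0.7,-2.9,-5.2,0,0,0,0, 0.7,-2.9,-5.2,0,0,0,0, 0.7,-2.9,-5.2,0,0,0,0]'; python3 -m inch '[0.1,-0.5,-0.9,0,0,0,0, 0.2,-1,-1.7,0,0,0,0, 0.2,-1,-1.7,0,0,0,0, 0.2,-1,-1.7,0,0,0,0]'
```

```text
clock: 11.15
eef_pos: [0.5647, 0.2185, 0.1296]
tool_rot: [-0.184, 0.948, -0.259, 0.008]
ft_force: [0.4, -0.4, -1.1]
grip_width: 0.0393
grasp_force: 62.5
clock: 11.48
eef_pos: [0.565, 0.2182, 0.1292]
tool_rot: [-0.185, 0.948, -0.258, 0.008]
ft_force: [-3.4, 2.9, 6.0]
grip_width: 0.0393
grasp_force: 64.6
```

```bash
python3 -m inch '[0.1,-0.5,-0.9,0,0,0,0, 0.2,-1,-1.7,0,0,0,0, 0.2,-1,-1.7,0,0,0,0, 0.2,-1,-1.7,0,0,0,0]'; python3 m.py c1 | grep -E 'tcp|collar|grip|hole'
```

```text
clock: 11.82
eef_pos: [0.565, 0.2181, 0.1291]
tool_rot: [-0.185, 0.948, -0.258, 0.009]
ft_force: [-7.8, 4.4, 13.1]
grip_width: 0.0391
grasp_force: 66.3
scene pin_collar [([274.7, 187.0], 0.83), ([173.7, 218.8], 0.81)]
scene pin_grip [([166.5, 214.4], 0.75), ([274.1, 173.8], 0.7)]
scene hole [([176.7, 220.9], 0.75)]
top pin_collar [([382.2, 142.8], 0.88), ([217.7, 143.2], 0.55)]
top pin_grip [([207.6, 143.9], 0.85), ([385.7, 137.6], 0.62)]
top hole [([217.4, 149.3], 0.85)]
joints [ 0.59  0.66  0.22  1.34 -0.49  0.25] tcp [0.565  0.2181 0.1291] R [[-0.931, -0.346, 0.112], [-0.355, 0.799, -0.486], [0.078, -0.492, -0.867]] w 0.039039521963593574
exp grip [0.5654 0.2167 0.1265] [[167.6 209.7]] [[207.5 142.9]]
exp collar [0.5685 0.2031 0.1023] [[174.1 218.7]] [[217.7 144.2]]
```

View pics/c1.png

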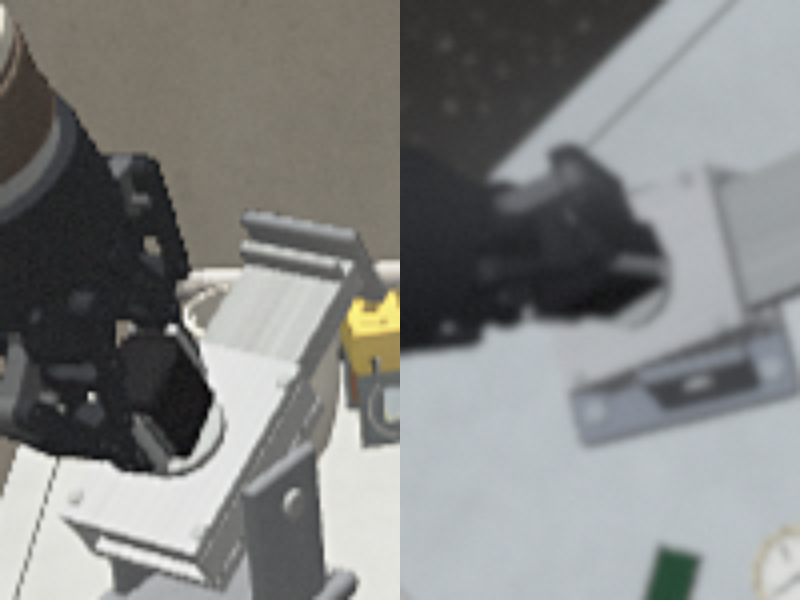

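The collar sits flush on the sleeve and the force rises stiffly, so the pin is home. I'll release it and back off along the axis.

```bash
python3 -m inch '[0,0,0,0,0,0,90, 0,0,0,0,0,0,90, 0,0,0,0,0,0,90, 0,0,0,0,0,0,90, 0,0,0,0,0,0,90, 0,0,0,0,0,0,90]'; python3 -m inch '[-1.1,4.9,8.7,0,0,0,90, -3.3,14.6,26,0,0,0,90, -6,25,45,0,0,0,90, -9,40,70,0,0,0,90, -13,57,101,0,0,0,90, -15,66,117,0,0,0,90, -15,66,117,0,0,0,90, -15,66,117,0,0,0,90]';  python3 m.py d1 | grep -E 'tcp|collar|grip|hole'
```

```text
clock: 12.82
eef_pos: [0.5652, 0.2162, 0.1258]
tool_rot: [-0.184, 0.948, -0.259, 0.007]
ft_force: [0.2, -0.6, 0.5]
grip_width: 0.0765
grasp_force: 0.0
clock: 13.48
eef_pos: [0.5506, 0.2834, 0.2439]
tool_rot: [-0.185, 0.948, -0.258, 0.009]
ft_force: [0.2, 0.1, -0.8]
grip_width: 0.0768
grasp_force: 0.0
scene pin_collar [([171.5, 220.7], 0.96)]
scene pin_grip [([167.0, 211.0], 0.97), ([274.8, 177.4], 0.57)]
scene hole [([176.2, 223.1], 0.63)]
top pin_collar [([217.3, 145.1], 0.87)]
top pin_grip [([203.7, 143.1], 0.68), ([383.6, 135.7], 0.57)]
top hole [([218.1, 147.1], 0.55)]
joints [ 0.68  0.66  0.53  1.69 -0.47  0.36] tcp [0.5501 0.2822 0.2428] R [[-0.932, -0.346, 0.109], [-0.353, 0.798, -0.488], [0.082, -0.494, -0.866]] w 0.07708100367653156
exp grip [0.5504 0.2807 0.2402] [[131.6 159.8]] [[150.6 135.7]]
exp collar [0.5535 0.267  0.216 ] [[140.2 171.7]] [[164.2 137.5]]
```

View pics/d1.png

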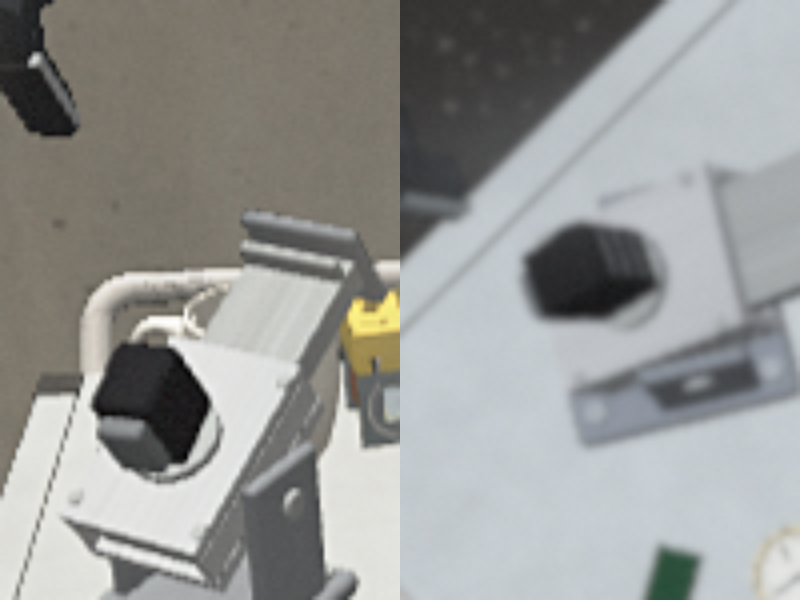

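The pin is through with the button visibly out (plate at (160,217) in the full image) and the boom unmoved. I'll do a numeric pose check before handing in.

Run:
```python
from h import *
from scipy.spatial.transform import Rotation as Ro
M={}
for c in("scene","top"):
    bot.camera(c); M[c]=min(bot.silhouettes(c,"pin_grip"),key=lambda d:d["uv"][0])["mask"]
H=Rh(1.793);h0=np.array([.568,.201,.0995])
def pose(p,y): 
    R=H@Ro.from_rotvec([p[3]*10,p[4]*10,0]).as_matrix()@Rz(y); return R,h0+H@p[:3]
def cost(p):
    R,t=pose(p,p[5]*100); return sum(np.abs(hullmask(c,[(P+[0,0,.028])@R.T+t for P in PIN])-M[c]).sum() for c in M)
best=min((minimize(cost,x0,method="Nelder-Mead",options=dict(initial_simplex=np.vstack([x0,x0+np.diag([.004,.004,.004,.006,.006,.002])]),maxiter=700)) for x0 in [np.array([0,0,0,0,0,np.radians(a)/100]) for a in(170,190)]),key=lambda r:r.fun)
p=best.x;print("collar in hole frame mm",p[:3]*1e3,"tilt deg",np.degrees(p[3:5]*10),"yaw",np.degrees(p[5]*100),best.fun,[int(m.sum()) for m in M.values()])
# zero-tilt cost
print("cost at nominal",min(cost(np.array([0,0,0,0,0,a/100])) for a in np.radians(range(0,360,5))))
o=bot.get_obs();print(o["clock"])
```

```text
collar in hole frame mm [-21.11770798   9.27958691 -13.88047452] tilt deg [ 4.86203436 18.67812719] yaw 133.89801266973615 1363.5372549019608 [494, 722]
cost at nominal 1490.521568627451
14.1833
```

Run:
```python
from h import *
from scipy.spatial.transform import Rotation as Ro
M={}
for c,e in(("scene",(168,212)),("top",(208,143))):
    bot.camera(c); L=bot.silhouettes(c,"pin_grip"); print(c,[(d["uv"],round(d["confidence"],2),int(d["mask"].sum())) for d in L])
    d=min(L,key=lambda d:np.linalg.norm(np.array(d["uv"])-e)); 
    if np.linalg.norm(np.array(d["uv"])-e)<15: M[c]=d["mask"]
H=Rh(1.793);h0=np.array([.568,.201,.0995])
def cost(p):
    R=H@Ro.from_rotvec([p[3]*10,p[4]*10,0]).as_matrix()@Rz(p[5]*100);t=h0+H@p[:3]
    return sum(np.abs(hullmask(c,[(P+[0,0,.028])@R.T+t for P in PIN])-M[c]).sum() for c in M)
x0=np.array([0,0,0,0,0,np.radians(95)/100])
for k in(1,-1):
    r=minimize(cost,x0,method="Nelder-Mead",options=dict(initial_simplex=np.vstack([x0,x0+k*np.diag([.003,.003,.003,.006,.006,.002])]),maxiter=900));p=r.x
    print("collar mm",p[:3]*1e3,"tilt deg",np.degrees(p[3:5]*10),"yaw",np.degrees(p[5]*100),r.fun,cost(x0),{c:int(M[c].sum()) for c in M})
```

```text
scene [([274.7, 178.0], 0.88, 611), ([167.5, 213.3], 0.8, 803), ([204.7, 180.8], 0.57, 1164)]
top [([381.1, 137.1], 0.67, 650), ([207.2, 143.3], 0.66, 790)]
collar mm [-2.38081114  2.20746943  1.58520817] tilt deg [ 1.94793162 -1.07650314] yaw 90.79239603241933 239.72941176470584 307.6039215686274 {'scene': 803, 'top': 790}
collar mm [-2.00296494  1.88448362  1.21732045] tilt deg [ 1.36623597 -3.11686725] yaw 89.25796862993325 240.96862745098036 307.6039215686274 {'scene': 803, 'top': 790}
```

Collar is about 3 mm from the mouth with 2–3° tilt, both within tolerance, so I'll hand it in.

```bash
python3 -c "
from workcell import bot
print(bot.job_done())"
```

```text
the job is handed in; nothing more can be done
None
```

The pin is through the sleeve and boom with its collar about 3 mm from the hole's mouth and tilted 2–3° by camera fit, its button looks out, the gripper is clear, and the job is handed in (no verdict was returned).

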